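# Stack and seat a burnishing-wheel pack

### The job

Build the burnishing-wheel pack on the steel platen of the green stand: the aluminium disc first, the cork disc on it, and the dark pressing head with the red knob on top, all lying flat and centred over one another. Set the pieces down gently without dropping them: the platen is held up at an unknown height only by a friction brake, so feel for the contact and never push hard enough to make it sink before the head is on. Then press down firmly through the head until you feel the platen reach its stop, without slamming it or crushing the cork, let go and leave the pack standing, with the wax tin, pliers and whetstone undisturbed.

Things in the scene. Friction and masses are not known exactly. Their poses are not given: they have to be found in the camera images.
- stand: Packing stand fixed to the bench: green square foot 110 x 110 x 14 mm, round sleeve 44 mm across up to 48 mm above the bench, above it a round steel platen, 56 mm across, on a black rubber spring. Origin on the sleeve's upright axis at bench level; z up. The platen is centred on this axis. A small black clamp screw sticks out of the sleeve (43 mm from the axis), below the platen.
- sleeve_top (a point): Centre of the fixed sleeve's top, 48 mm above the bench. The platen slides up and down above it: its top is 65 mm above the bench on the stop and starts 77 to 109 mm up (not measured: find it by touch or sight). Its rubber spring gives 1 mm per 4 N (6 mm at most); a brake holds it where it is left, with all three pieces on; a further push of 11 to 17 N makes it sink for good.
- flange_mid (a point): Centre of the aluminium disc (bottom layer), half-way up: 64 mm diameter, 18 mm thick, about 0.2 kg, solid (the dark centre is only a mark), starts flat on the bench. z is its axis. Grasp across the diameter.
- cork_mid (a point): Centre of the cork disc (middle layer), half-way up: 64 mm diameter, 20 mm thick, about 0.06 kg, solid, starts flat on the bench. z is its axis. Grasp across the diameter.
- head_knob (a point): Centre of the red knob of the pressing head: a dark steel disc 64 mm diameter, 14 mm thick, with an upright red knob 28 mm diameter whose top is 60 mm above the disc's underside. This point is 42 mm above the underside, on the axis; the knob can be gripped from 19 to 60 mm above the underside. About 0.2 kg; starts upright on the bench. z is its axis, up.
- wax_tin_mid (a point): Centre of a round black tin, 57 mm across, 22 mm high, standing on the bench behind the stand; bystander, leave alone.
- blue_pliers_mid (a point): Middle of pliers with blue handles, lying flat, 177 x 35 x 11 mm, long along x; bystander, leave alone.
- whetstone_mid (a point): Centre of a dark grey whetstone lying flat, 42 x 78 x 8 mm; bystander, leave alone.
There are look-alikes about, which are no part of the job. Of the things shaped like the stand, the green one is meant. Several things look just like the part that bears flange_mid: the one meant starts nearest to the robot's base.

How it is judged:
By the outcome, as a careful person would: the job done as asked, in the order asked, and still so for the second after the job is handed in, with the robot touching nothing.
It also fails if it takes over 66 s, if anything falls off the work surface, if the arm or the gripper's body presses on something with over 40 N, if the wrist force passes 120 N, or if a joint passes its speed limit or range.

### The arm

A 6-joint arm with a two-finger parallel gripper is mounted at the origin on a cart in front of the work surface, level with it; the furniture and walls round the work are solid. World frame = base frame: x ahead of the robot, y to its left, z up, the work surface at z = 0. Lengths are in m, angles in rad, forces in N, time in s.
With the tool pointing down it reaches from about 0.225 to 0.725 m from the base axis. Payload 3.1 kg.
Tool frame: the origin (TCP) lies midway between the tips of the shut fingers; the grasp point (between the pads) lies 19 mm behind it (grip_point_offset is the distance from the TCP to the grasp point, in m); z points along the fingers, x is the direction in which the jaws open and shut, and the axes are right-handed (so a half turn about z gives the same grasp; the last joint's range is limited). The gripper opens to 85 mm and grips with 20 to 120 N. Pads are 22 mm wide; open, the fingers measure 114 mm over their backs; the gripper's body (76 mm by 85 mm) begins 54 mm behind the grasp point. The pads swing forward as they close: fully open they stand 13 mm farther back than shut.
Start: joints at [-1.264, 0.048, 0.099, 1.622, 0, 1.443], TCP at [0.221, -0.476, 0.231] pointing down, gripper open.
Joint ranges: [-2.91, 2.91], [-0.99, 1.94], [-1.21, 1.42], [-2.12, 2.29], [-1.49, 1.47], [-3.14, 3.14]. Speed limits (rad/s): [2.79, 2.79, 3.14, 3.14, 3.14, 3.14].

### API

Orientations are given as a unit quaternion [x, y, z, w].
In Python, from cell import observe, read_camera, finish_job, find_in, silhouettes, grip_point_offset gives the robot as it stands. The module is installed in compiled form; this text tells all that it offers.
- The arm moves only by the tool arm_command, never from a script. Its argument "increments" is text: rows parted by semicolons, each of 5 numbers parted by spaces: the opening, from 0 (shut) to 1 (fully open), then the shift along the tool's x, y, z in mm, then the turn about the tool's z in degrees. A call has 1 to 8 rows; each row is the pose to reach, as a shift and turn from the pose commanded when the call began, along the tool's axes at that moment; what a row does not reach only later rows make up. A row lasts 1/12 s, in which the tool goes at most 41.7 mm and 7.16 degrees, less where a joint would pass 70% of its speed; a pose out of reach is approached as far as the arm can. A call with a gripper value outside its range is refused whole. The fingers move at their own pace and stop on an object; "newtons" is the grip in N (left out, the last holds). Time passes only in rows, so rows that repeat a pose let the fingers close. It gives the time, the measured TCP pose, the force and the opening at its end, in the units of the state.
- observe(): the state, without advancing time (a new reading comes with each control period).
- read_camera(name): name is "side" or "top" or "wrist"; returns a dict with "image" (384x512x3 uint8, blue, green, red), "intrinsics" (3x3 intrinsics, pixels), "rvec" (rotation vector, rad) and "tvec" (3), from world to camera coordinates, as OpenCV has them. Camera axes: x right, y down, z forward; pixel columns grow to the right and rows downward; lengths in m; the calibration is good to about 2 mm. The wrist camera is an equidistant fisheye: a pixel r from the principal point sees the ray r / f radians off the axis. A picture is of the moment at which its call begins. There is no depth.
- finish_job(): hands the job in, once; it reports no verdict.
Trained networks look in the newest picture that a camera, given by its name, has taken for a name from the list of things; names that differ only in an ending like _2 or _b are one class to them, and where a whole thing is asked for, a point or a joint stands for the part that bears it (a point fixed in the world has none). Each returns a list of dicts, best first, with "confidence" (0 to 1); they miss things now and then, are a little off and sometimes report something else, mostly with a low value. They report only what shows in the picture. A call takes as long as a camera call. They do not tell look-alikes from the thing itself.
- find_in(camera, thing): "extent" ([centre column, centre row, width, height] in pixels, round what is visible of it).
- silhouettes(camera, thing): "mask" (384x512 bool, what is visible of it) and "extent" ([centre column, centre row, width, height] in pixels, round what is visible of it).
The state is a dict: "time_s": time; "joints": joint angles; "joint_velocities": joint speeds; "effort": joint torques, N m; "tcp_pos": TCP position; "ee_rot": TCP orientation; "force": force on the tool from outside, world axes, zero at the start; "torque": the same for the moment, N m; "width": finger opening in m.
Only numpy, scipy, OpenCV 4.12 (cv2) and the standard library are available. Lean on these libraries where they do the work, as an engineer would, in place of code of your own. Each camera call takes 0.05 s, during which the arm holds its last target. There are 200 camera calls.

## Working session

There is one attempt and no reset: what is moved stays moved. The work goes in short steps, Python scripts to look and compute and a tool call to move; the robot and the scene stay as the last step left them, time stands still between calls to the robot, and variables do not carry over. Pictures are saved under pics/ and viewed, about 8 in all and at most 12, crops included, and the job is handed in when it is done.

Besides the shell and the picture viewer there is one more tool, called by a JSON object that holds its "name" and its "arguments", one argument or row to a line. arm_command: Moves the arm, as the interface text tells. Its arguments: {"type":"object","properties":{"increments":{"type":"string"},"newtons":{"type":"number"}},"required":["increments"]}

```bash
mkdir -p pics; cat > h.py <<'E'
import numpy as np, cv2
from scipy.spatial.transform import Rotation as R
from cell import *
def cam(n):
    c=read_camera(n); c['R']=cv2.Rodrigues(np.array(c['rvec'],float))[0]; c['t']=np.array(c['tvec'],float).ravel(); c['K']=np.array(c['intrinsics'],float); c['n']=n; return c
def ray(c,u,v):
    K=c['K']; x=(u-K[0,2])/K[0,0]; y=(v-K[1,2])/K[1,1]
    if c['n']=='wrist':
        r=np.hypot(x,y); d=np.array([x/r*np.sin(r),y/r*np.sin(r),np.cos(r)]) if r>1e-9 else np.array([0,0,1.])
    else: d=np.array([x,y,1.])
    return -c['R'].T@c['t'], c['R'].T@d
def at(c,u,v,z):
    o,d=ray(c,u,v); return o+d*(z-o[2])/d[2]
def proj(c,P):
    p=(c['R']@np.atleast_2d(P).T).T+c['t']; K=c['K']
    if c['n']=='wrist':
        rr=np.hypot(p[:,0],p[:,1]); th=np.arctan2(rr,p[:,2]); q=p[:,:2]/np.maximum(rr,1e-9)[:,None]*th[:,None]
    else: q=p[:,:2]/p[:,2:]
    return q*[K[0,0],K[1,1]]+[K[0,2],K[1,2]]
E
python3 - <<'E'
from h import *
for n in ['top','side']:
    c=cam(n); cv2.imwrite(f'pics/{n}0.png',cv2.resize(c['image'],(768,576)))
    print(n,-c['R'].T@c['t'])
    for t,z in [('stand',.05),('flange_mid',.009),('cork_mid',.01),('head_knob',.042),('wax_tin_mid',.011),('blue_pliers_mid',.005),('whetstone_mid',.004)]:
        for f in find_in(n,t)[:5]:
            e=f['extent']; print(t,round(f['confidence'],2),np.round(e,0),np.round(at(c,e[0],e[1],z),3))
s=observe();print(s['tcp_pos'],s['ee_rot'],s['force'],s['width'],grip_point_offset)
E
```

```text
top [ 0.32652224 -0.07087377  1.29647105]
stand 0.91 [377. 230.  35.  34.] [ 0.419 -0.402  0.05 ]
stand 0.74 [246. 208.  32.  33.] [0.488 0.036 0.05 ]
flange_mid 0.64 [183. 221.  17.  19.] [0.445 0.262 0.009]
flange_mid 0.61 [148. 214.  16.  20.] [0.467 0.387 0.009]
cork_mid 0.55 [323. 220.  17.  20.] [ 0.455 -0.23   0.01 ]
head_knob 0.59 [305. 174.  16.  17.] [ 0.61  -0.167  0.042]
whetstone_mid 0.5 [137. 238.  23.  16.] [0.382 0.424 0.004]
side [0.5149775  0.94289337 0.65178781]
stand 0.76 [268. 206.  41.  40.] [0.503 0.066 0.05 ]
stand 0.58 [290. 144.  32.  23.] [ 0.421 -0.354  0.05 ]
flange_mid 0.95 [290. 263.  25.  22.] [0.445 0.255 0.009]
flange_mid 0.66 [280. 305.  26.  26.] [0.473 0.387 0.009]
head_knob 0.51 [234. 170.  19.  21.] [ 0.617 -0.158  0.042]
wax_tin_mid 0.65 [212. 208.  22.  16.] [0.67  0.024 0.011]
wax_tin_mid 0.3 [269. 208.  43.  38.] [0.498 0.017 0.011]
blue_pliers_mid 0.83 [212. 258.  71.  12.] [0.643 0.241 0.005]
whetstone_mid 0.87 [325. 325.  22.  36.] [0.382 0.434 0.004]
[ 0.22112904 -0.47616391  0.23132257] [ 8.42983851e-01 -5.37938869e-01  1.23897965e-05  1.30167516e-05] [-0.74711105  0.26536446 -0.10090305] 0.08547536891135736 0.0187
```

View pics/top0.png

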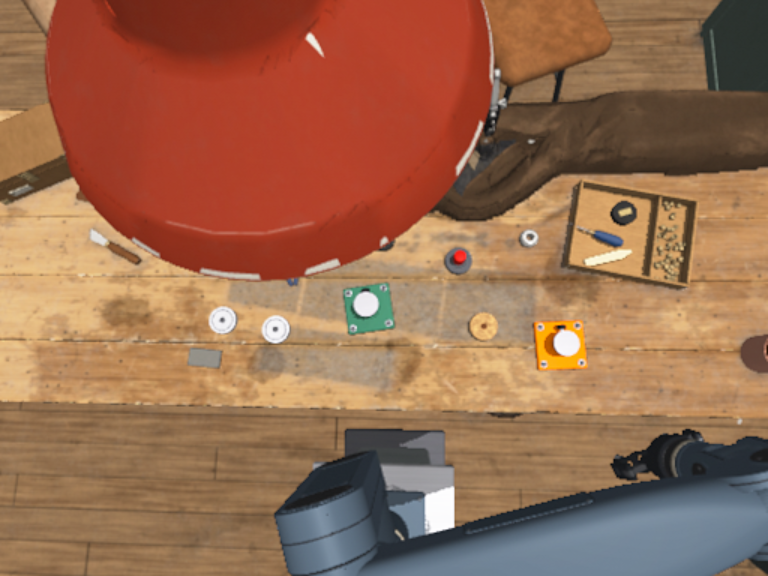

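View pics/side0.png

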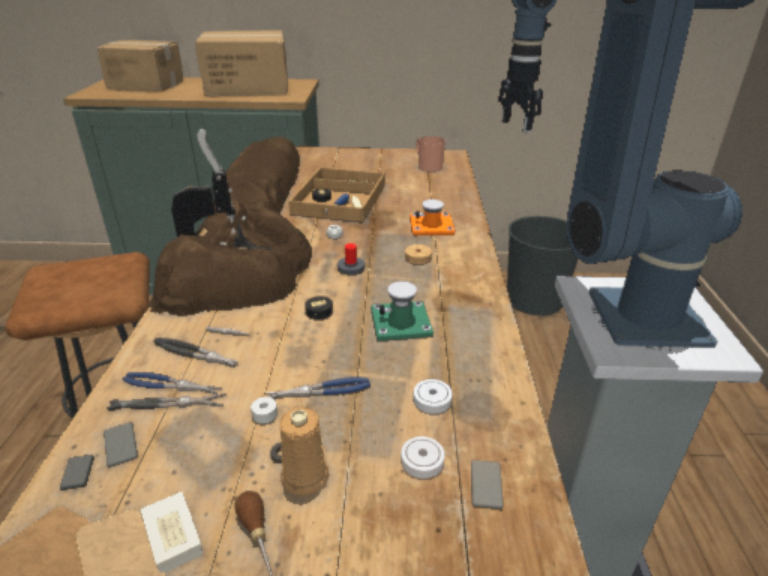

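Candidates for the disc (top picture, 768 px view): A (276,329), about (0.445, 0.26) and 0.52 m from the base, and B (222,320), 0.61 m away. Two smaller white rings, side view (264,410) and (335,231), are too small. A is the nearest, so I choose A. Of the stands, green is at (367,307) and orange at (562,344), so green is the one meant. The cork is at (483,326) and the head at (459,259). Next I move above the green stand and look from the wrist.

{"name": "arm_command", "arguments": {
  "increments": "1 -201 -192 0 -33;1 -201 -192 0 -33;1 -201 -192 0 -33;1 -201 -192 0 -33;1 -201 -192 0 -33;1 -201 -192 0 -33;1 -201 -192 0 -33;1 -201 -192 0 -33"
}}

```text
time_s: 1.47
tcp_pos: [0.3116, -0.2087, 0.232]
ee_rot: [0.962, -0.273, 0.001, -0.001]
force: [0.7, 0.4, 0.1]
width: 0.0852
```

{"name": "arm_command", "arguments": {
  "increments": "1 -64 -270 -40 -32.08;1 -64 -270 -40 -32.08;1 -64 -270 -40 -32.08;1 -64 -270 -40 -32.08;1 -64 -270 -40 -32.08;1 -64 -270 -40 -32.08;1 -64 -270 -40 -32.08;1 -64 -270 -40 -32.08"
}}

```text
time_s: 2.13
tcp_pos: [0.4014, 0.0539, 0.2721]
ee_rot: [1.0, 0.003, 0.001, -0.001]
force: [-1.2, 0.3, -0.4]
width: 0.0853
```

```bash
python3 - <<'E'
from h import *
s=observe();print(s['time_s'],s['tcp_pos'],s['ee_rot'],s['force'],s['joints'])
c=cam('wrist'); cv2.imwrite('pics/w1.png',cv2.resize(c['image'],(768,576)))
print(-c['R'].T@c['t'],c['R'],c['K'])
for t,z in [('stand',.05),('flange_mid',.009),('cork_mid',.01),('head_knob',.042),('wax_tin_mid',.011)]:
    for f in find_in('wrist',t)[:5]:
        e=f['extent']; print(t,round(f['confidence'],2),np.round(e,0),np.round(at(c,e[0],e[1],z),3))
E
```

```text
2.1333 [0.40140009 0.05391179 0.27211508] [ 0.99999258  0.00345611  0.00125157 -0.00114967] [-1.20278183  0.31381591 -0.41222444] [-0.0343222  -0.24972691 -0.09343861  1.72467012  0.00239224  1.52956477]
[0.39978372 0.1390659  0.41520237] [[ 0.99997237  0.00724301  0.00167443]
 [ 0.00631127 -0.94615686  0.32364697]
 [ 0.00392845 -0.32362746 -0.94617643]] [[297.31863964   0.         259.0282292 ]
 [  0.         297.31863964 193.5417396 ]
 [  0.           0.           1.        ]]
stand 0.93 [328. 166.  79.  81.] [0.49  0.052 0.05 ]
flange_mid 0.71 [295.  18.  48.  35.] [0.448 0.249 0.009]
cork_mid 0.96 [293. 314.  36.  30.] [ 0.464 -0.228  0.01 ]
head_knob 0.83 [389. 280.  22.  27.] [ 0.616 -0.137  0.042]
head_knob 0.3 [295.  19.  51.  34.] [0.444 0.239 0.042]
wax_tin_mid 0.58 [426. 190.  36.  34.] [0.669 0.009 0.011]
```

View pics/w1.png

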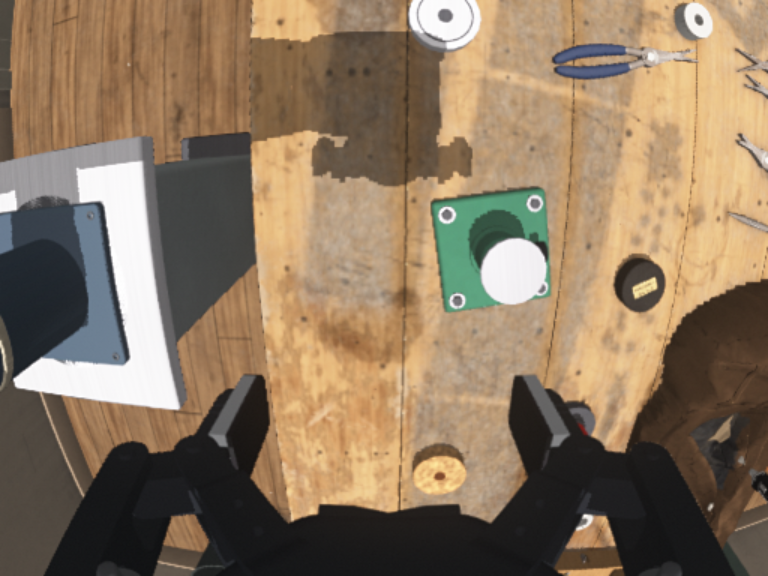

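The wrist view shows the green stand, foot corners about (432,201)…(551,296), platen (514,270). Flange A is at (445,15), the cork at (440,468) and the tin at (640,285), beyond the stand. Next I measure the stand axis and the platen height.

```bash
cat >> h.py <<'E'
def fitcircle(c,mask,R0,z,x0,step=None):
    """fit disc (centre xy [,z]) of radius R0 to mask contour: outline of top circle"""
E
python3 - <<'E'
from h import *
from scipy.optimize import least_squares
obs=[]
for n in ['wrist','top','side']:
    c=cam(n); im=c['image']; hsv=cv2.cvtColor(im,cv2.COLOR_BGR2HSV)
    f=[e for e in find_in(n,'stand')]
    best=min(f,key=lambda e:np.linalg.norm(at(c,*e['extent'][:2],.05)[:2]-[.49,.05]))['extent']
    x,y,w,h=best; roi=np.zeros(im.shape[:2],np.uint8); roi[int(y-h/2-5):int(y+h/2+6),int(x-w/2-5):int(x+w/2+6)]=1
    g=((hsv[...,0]>60)&(hsv[...,0]<95)&(hsv[...,1]>90)&(roi>0)).astype(np.uint8)
    wh=((hsv[...,1]<40)&(hsv[...,2]>170)&(roi>0)).astype(np.uint8)
    k,l,st,ce=cv2.connectedComponentsWithStats(wh); i=1+np.argmax(st[1:,4]); pc=ce[i]
    cn=max(cv2.findContours(g,0,2)[0],key=cv2.contourArea); hull=cv2.convexHull(cn)
    q=cv2.approxPolyDP(hull,6,True)[:,0]
    r=cv2.minAreaRect(hull)
    print(n,'plat',pc,st[i],'foot poly',q.tolist(),[np.round(at(c,*p,.014)[:2],3).tolist() for p in q])
    obs.append((c,pc))
    for z in (.077,.085,.093,.101,.109): print(z,np.round(at(c,*pc,z)[:2],4))
A=[];b=[]
for c,p in obs:
    o,d=ray(c,*p); d/=np.linalg.norm(d); P=np.eye(3)-np.outer(d,d); A.append(P); b.append(P@o)
X=np.linalg.lstsq(np.vstack(A),np.hstack(b),rcond=None)[0]; print('tri',X)
E
```

```text
wrist plat [345.01206349 175.53396825] [ 323  153   45   45 1575] foot poly [[362, 121], [366, 156], [336, 197], [301, 203], [290, 131]] [[0.542, 0.102], [0.551, 0.053], [0.511, -0.01], [0.459, -0.019], [0.44, 0.085]]
0.077 [0.5025 0.0406]
0.085 [0.5    0.0428]
0.093 [0.4976 0.045 ]
0.101 [0.4951 0.0472]
0.109 [0.4927 0.0495]
top plat [244.12019231 202.30288462] [237 194  16  17 208] foot poly [[258, 189], [262, 217], [242, 221], [234, 192]] [[0.561, -0.003], [0.462, -0.019], [0.447, 0.051], [0.549, 0.082]]
0.077 [0.5038 0.0396]
0.085 [0.5026 0.0389]
0.093 [0.5015 0.0381]
0.101 [0.5003 0.0374]
0.109 [0.4991 0.0367]
side plat [267.67857143 192.30952381] [258 187  20  11 168] foot poly [[282, 204], [287, 223], [252, 226], [248, 205]] [[0.459, 0.0], [0.448, 0.096], [0.546, 0.114], [0.563, 0.01]]
0.077 [0.5043 0.0346]
0.085 [0.5045 0.0473]
0.093 [0.5046 0.0599]
0.101 [0.5048 0.0726]
0.109 [0.5049 0.0852]
tri [0.50326801 0.0399714  0.07935632]
```

{"name": "arm_command", "arguments": {
  "increments": "1 45 -120 70 0.4;1 45 -120 70 0.4;1 45 -120 70 0.4;1 45 -120 70 0.4;1 45 -120 70 0.4;1 45 -120 70 0.4"
}}

```text
time_s: 3.23
tcp_pos: [0.444, 0.17, 0.2001]
ee_rot: [1.0, -0.003, -0.001, 0.001]
force: [0.0, -1.1, -0.6]
width: 0.0856
```

```bash
cat > m.py <<'E'
from h import *
import sys
from scipy.optimize import least_squares
def disc(n,thing,near,z0,z1,r=.032,c=None,init=None):
    """fit the centre of an upright cylinder (z0..z1) to the silhouette by convex-hull outline"""
    c=c or cam(n); L=silhouettes(n,thing)
    L=[l for l in L if np.linalg.norm(at(c,*l['extent'][:2],z1)[:2]-near)<.06]
    if not L: print('none');return
    m=L[0]['mask'].astype(np.uint8)
    cn=max(cv2.findContours(m,0,1)[0],key=cv2.contourArea); hull=cv2.convexHull(cn)[:,0].astype(float)
    a=np.linspace(0,2*np.pi,90)
    def res(p):
        P=np.vstack([np.c_[p[0]+r*np.cos(a),p[1]+r*np.sin(a),0*a+z] for z in (z0,z1)])
        H=cv2.convexHull(proj(c,P).astype(np.float32))
        return [cv2.pointPolygonTest(H,(float(u),float(v)),True) for u,v in hull]
    s=least_squares(res,near,loss='soft_l1',diff_step=1e-3)
    print(n,thing,'conf',round(L[0]['confidence'],2),'xy',np.round(s.x,4),'rms px',np.sqrt(np.mean(np.square(s.fun))).round(2),'n',len(hull))
    return s.x
E
python3 - <<'E'
from m import *
s=observe();print(s['tcp_pos'],s['ee_rot'],s['force'])
c=cam('wrist'); cv2.imwrite('pics/w2.png',c['image'])
disc('wrist','flange_mid',np.array([.446,.256]),0,.018,c=c)
E
```

```text
[0.44402435 0.17003362 0.20008515] [ 9.99995142e-01 -2.68045390e-03 -1.47981108e-03  5.84467938e-04] [ 0.04606317 -1.05674413 -0.64169809]
wrist flange_mid conf 0.64 xy [0.4489 0.2585] rms px 0.36 n 29
```

View pics/w2.png

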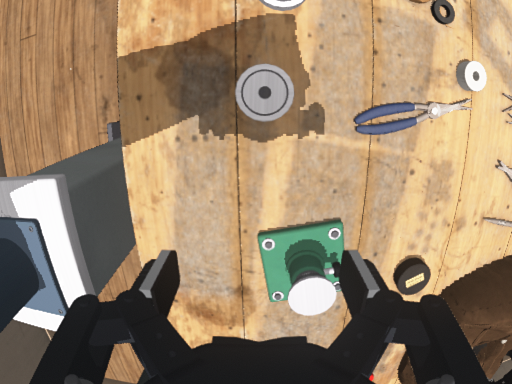

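The crop confirms flange A at (265,93), a grey disc with a dark centre mark, fitted at (0.449, 0.2585). B is beyond it at the top edge. I go in to grasp it.

{"name": "arm_command", "arguments": {
  "increments": "1 5 -88.5 60 0.3;1 5 -88.5 120 0.3;1 5 -88.5 140 0.3;1 5 -88.5 150 0.3;1 5 -88.5 150 0.3;1 5 -88.5 150 0.3"
}}

```text
time_s: 3.83
tcp_pos: [0.4474, 0.2566, 0.0478]
ee_rot: [1.0, -0.006, -0.004, 0.002]
force: [-0.3, -0.4, 0.8]
width: 0.0856
```

```bash
python3 - <<'E'
from m import *
s=observe();print(s['tcp_pos'],s['ee_rot'],s['force'])
disc('wrist','flange_mid',np.array([.449,.2585]),0,.018)
E
```

```text
[0.44742767 0.25662917 0.04782226] [ 0.99997285 -0.00621846 -0.00360055  0.00163225] [-0.2869998  -0.41196137  0.75126783]
wrist flange_mid conf 0.68 xy [0.449  0.2584] rms px 1.08 n 37
```

{"name": "arm_command", "arguments": {
  "increments": "1 1.5 -2 25 -0.7;1 1.5 -2 40 -0.7;1 1.5 -2 46 -0.7;1 1.5 -2 48 -0.7;1 1.5 -2 48 -0.7;1 1.5 -2 48 -0.7"
}}

```text
time_s: 4.43
tcp_pos: [0.4537, 0.2604, 0.0056]
ee_rot: [1.0, -0.0, 0.002, -0.001]
force: [-0.5, 0.2, -0.1]
width: 0.0855
```

{"name": "arm_command", "arguments": {
  "increments": "1 0 0 0 0;1 0 0 0 0;1 0 0 0 0"
}}

```text
time_s: 4.68
tcp_pos: [0.4526, 0.2605, 0.0042]
ee_rot: [1.0, -0.0, 0.001, -0.0]
force: [0.2, -0.4, 0.1]
width: 0.0856
```

```bash
python3 - <<'E'
from m import *
s=observe();print(s['tcp_pos'],s['ee_rot'],s['force'],s['joints'],s['effort'],s['joint_velocities'])
disc('wrist','flange_mid',np.array([.449,.2585]),0,.018)
E
```

```text
[0.45259458 0.26045848 0.00420724] [ 9.99999715e-01 -5.55559271e-05  6.99710931e-04 -2.78969423e-04] [ 0.16397022 -0.36630142  0.08473487] [ 3.93739267e-01  1.15527071e-01 -2.86996685e-01  1.16676618e+00
 -2.17178983e-05  1.96464669e+00] [-4.11469792e-02 -3.46667504e+01  3.02292681e+01 -1.50406093e-02
 -2.46598102e-03 -1.88168269e-04] [ 0.00050583  0.0058241  -0.00822363 -0.00059065 -0.00076545 -0.00111524]
wrist flange_mid conf 0.79 xy [0.4491 0.2581] rms px 0.89 n 42
```

{"name": "arm_command", "arguments": {
  "increments": "1 -2 1.5 4 0;1 -2 1.5 4 0;1 -2 1.5 4 0;0.5 -2 1.5 4 0;0.5 -2 1.5 4 0;0.5 -2 1.5 4 0;0.5 -2 1.5 4 0;0.5 -2 1.5 4 0",
  "newtons": 50
}}

```text
time_s: 5.45
tcp_pos: [0.4504, 0.2589, -0.0002]
ee_rot: [1.0, -0.0, 0.0, -0.0]
force: [0.8, -0.5, 2.4]
width: 0.0623
```

{"name": "arm_command", "arguments": {
  "increments": "0.5 0 0 -3 0;0.5 0 0 -15 0;0.5 0 0 -50 0;0.5 0 0 -90 0;0.5 0 0 -130 0;0.5 0 0 -130 0;0.5 0 0 -130 0"
}}

```text
time_s: 6.03
tcp_pos: [0.4525, 0.2598, 0.1338]
ee_rot: [1.0, -0.0, 0.004, -0.002]
force: [0.6, -0.2, -1.6]
width: 0.0619
```

{"name": "arm_command", "arguments": {
  "increments": "0.5 20 80 0 0;0.5 40 160 0 0;0.5 51 218 0 0;0.5 51 218 0 0;0.5 51 218 0 0;0.5 51 218 0 0;0.5 51 218 0 0;0.5 51 218 0 0"
}}

```text
time_s: 6.7
tcp_pos: [0.4995, 0.0401, 0.1274]
ee_rot: [1.0, -0.001, -0.002, -0.0]
force: [-0.3, 1.0, -2.5]
width: 0.0623
```

```bash
python3 - <<'E'
from m import *
s=observe();print(s['tcp_pos'],s['ee_rot'],s['force'],s['width'])
c=cam('wrist'); cv2.imwrite('pics/w3.png',c['image'])
p=s['tcp_pos']
disc('wrist','flange_mid',np.array(p[:2]),p[2],p[2]+.018,c=c)
cam('side');c=cam('side');cv2.imwrite('pics/s3.png',cv2.resize(c['image'][130:260,200:340],(700,650)))
E
```

```text
[0.49951998 0.04006151 0.1273751 ] [ 9.99996869e-01 -1.31909357e-03 -2.06758496e-03 -4.96402487e-04] [-0.31821116  0.965237   -2.51401852] 0.06228241134965076
wrist flange_mid conf 0.96 xy [0.4988 0.0391] rms px 1.02 n 42
```

View pics/w3.png

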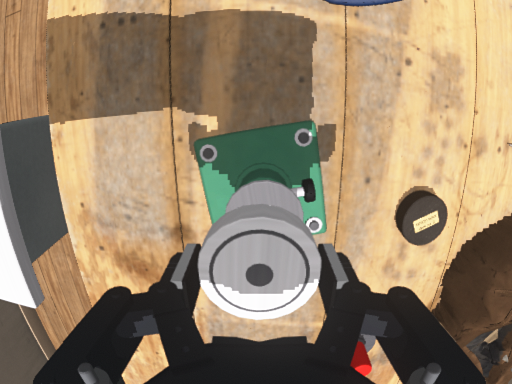

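```bash
python3 - <<'E'
from m import *
c=cam('wrist'); im=c['image']; hsv=cv2.cvtColor(im,cv2.COLOR_BGR2HSV)
a,b,d=[at(c,*p,.015)[:2] for p in [(208,153),(303,137),(314,225)]]
print(a,b,d,'mid',(a+d)/2, np.linalg.norm(a-b),np.linalg.norm(b-d))
g=((hsv[...,0]>60)&(hsv[...,0]<95)&(hsv[...,1]>90)).astype(np.uint8)
cn=max(cv2.findContours(g,0,2)[0],key=cv2.contourArea); q=cv2.approxPolyDP(cv2.convexHull(cn),5,True)[:,0]
print([(p.tolist(),np.round(at(c,*p,.014)[:2],4).tolist()) for p in q])
o=(a+d)/2
t=np.linspace(0,2*np.pi,180)
for z in (.077,.08,.083,.086,.09):
    P=np.c_[o[0]+.028*np.cos(t),o[1]+.028*np.sin(t),0*t+z]; uv=proj(c,P); print(z,'top row',uv[:,1].min().round(1),'cols',uv[:,0].min().round(1),uv[:,0].max().round(1))
big=cv2.resize(im[100:340,180:350],None,fx=3.5,fy=2.5*1.0,interpolation=cv2.INTER_CUBIC)
big=cv2.resize(im[110:270,180:350],None,fx=3.6,fy=3.6,interpolation=cv2.INTER_CUBIC)
cv2.imwrite('pics/w3c.png',big)
E
```

```text
[0.45386468 0.0770192 ] [0.53737848 0.0914551 ] [0.55208956 0.00735112] mid [0.50297712 0.04218516] 0.08475228401940103 0.08538087721547921
[([312, 125], [0.5452, 0.1022]), ([323, 232], [0.5619, -0.0008]), ([211, 222], [0.4531, 0.0098]), ([197, 142], [0.4441, 0.0869])]
0.077 top row 180.2 cols 225.1 303.2
0.08 top row 181.4 cols 224.6 303.7
0.083 top row 182.7 cols 224.2 304.3
0.086 top row 184.0 cols 223.7 304.9
0.09 top row 185.9 cols 223.0 305.7
```

View pics/w3c.png

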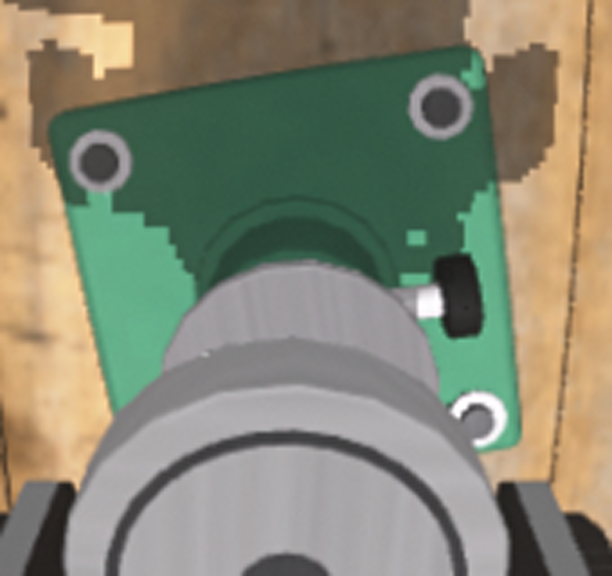

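View pics/s3.png

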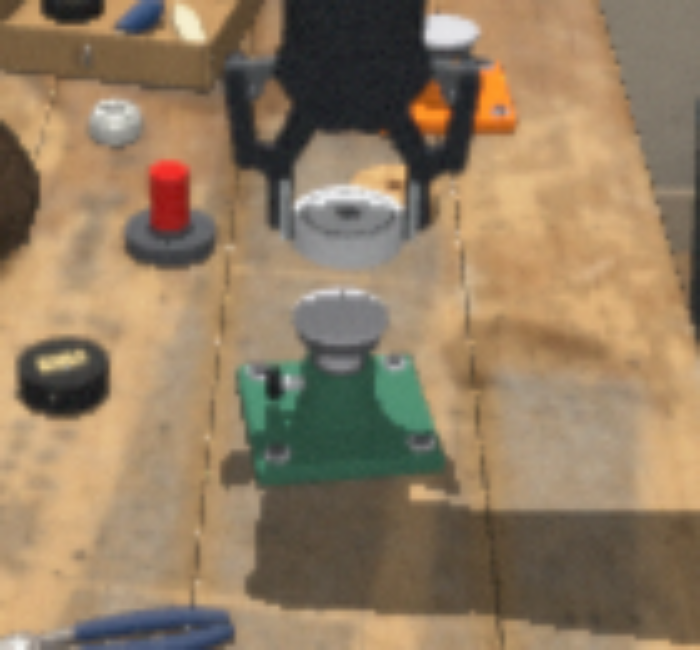

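The side crop shows the disc level above the platen and about 4 mm towards the robot of its axis, which agrees with the wrist fit (+4.2, +3 mm needed). The platen top is near z = 0.080.

{"name": "arm_command", "arguments": {
  "increments": "0.5 4.2 -3 10 0;0.5 4.2 -3 20 0;0.5 4.2 -3 28 0;0.5 4.2 -3 32 0;0.5 4.2 -3 32 0;0.5 4.2 -3 32 0;0.5 4.2 -3 32 0;0.5 4.2 -3 32 0"
}}

```text
time_s: 7.62
tcp_pos: [0.5056, 0.0436, 0.0979]
ee_rot: [1.0, -0.0, 0.001, 0.0]
force: [0.4, 0.1, -1.7]
width: 0.0621
```

```bash
python3 - <<'E'
from m import *
s=observe();print(s['tcp_pos'],s['ee_rot'],s['force'],s['width'])
p=s['tcp_pos']
c=cam('wrist')
disc('wrist','flange_mid',np.array(p[:2]),p[2],p[2]+.018,c=c)
im=c['image'];cv2.imwrite('pics/w4.png',cv2.resize(im[110:270,180:350],None,fx=3.6,fy=3.6))
c=cam('side');cv2.imwrite('pics/s4.png',cv2.resize(c['image'][130:260,200:340],(700,650)))
print(s['force'],observe()['force'])
E
```

```text
[0.50559654 0.04359286 0.09790612] [ 9.99999819e-01 -1.49494017e-04  5.81824609e-04  2.82634243e-05] [ 0.35308619  0.06537586 -1.72316262] 0.062051604372929184
wrist flange_mid conf 0.76 xy [0.5048 0.0429] rms px 0.86 n 44
[ 0.35308619  0.06537586 -1.72316262] [-0.3460604   0.86182943 -1.5512832 ]
```

{"name": "arm_command", "arguments": {
  "increments": "0.5 -1 0 4 0;0.5 -1 0 7 0;0.5 -1 0 9 0;0.5 -1 0 10 0;0.5 -1 0 10 0;0.5 -1 0 10 0;0.5 -1 0 10 0"
}}

```text
time_s: 8.35
tcp_pos: [0.5042, 0.0437, 0.0874]
ee_rot: [1.0, -0.0, 0.0, -0.0]
force: [0.1, -1.3, -0.9]
width: 0.0623
```

```bash
python3 - <<'E'
from m import *
s=observe();print(s['tcp_pos'],s['ee_rot'],s['force'],s['width'])
p=s['tcp_pos']
c=cam('wrist')
disc('wrist','flange_mid',np.array(p[:2]),p[2],p[2]+.018,c=c)
im=c['image'];cv2.imwrite('pics/w4.png',cv2.resize(im[110:270,180:350],None,fx=3.6,fy=3.6))
c=cam('side');cv2.imwrite('pics/s4.png',cv2.resize(c['image'][130:260,200:340],(700,650)))
print(s['force'],observe()['force'])
E
```

```text
[0.50419421 0.04370654 0.08735158] [ 9.99999998e-01 -6.28984582e-05  2.92946772e-05 -5.50323534e-06] [ 0.10117541 -1.29796144 -0.87459833] 0.062272373840787806
wrist flange_mid conf 0.72 xy [0.5035 0.043 ] rms px 0.88 n 45
[ 0.10117541 -1.29796144 -0.87459833] [-0.08740905  0.06197874 -2.26453386]
```

View pics/s4.png

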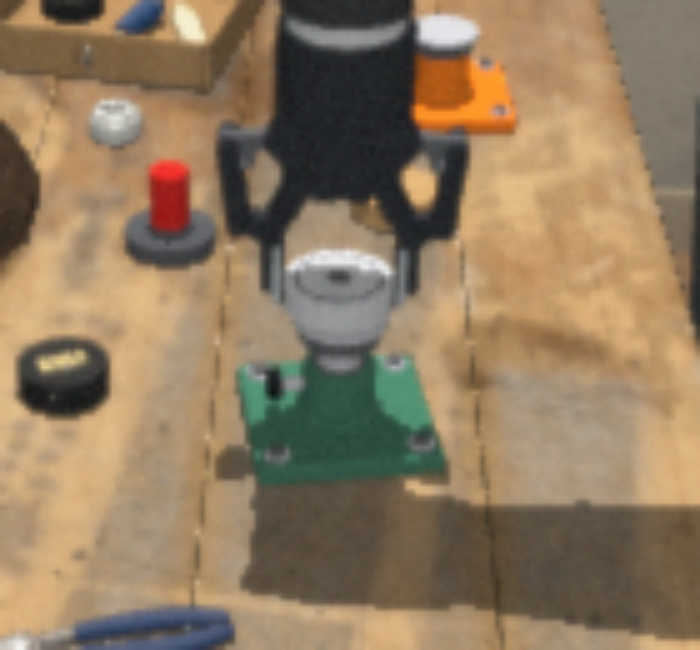

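Disc and platen are aligned in the side view, centre columns 339 and 341. I creep down by feel.

{"name": "arm_command", "arguments": {
  "increments": "0.5 0 0.5 1 0;0.5 0 0.5 2 0;0.5 0 0.5 3 0;0.5 0 0.5 4 0;0.5 0 0.5 4 0;0.5 0 0.5 4 0"
}}

```text
time_s: 9.0
tcp_pos: [0.504, 0.0432, 0.0832]
ee_rot: [1.0, -0.0, -0.0, -0.0]
force: [-0.3, 1.1, -1.6]
width: 0.062
```

{"name": "arm_command", "arguments": {
  "increments": "0.5 0 0 0.3 0;0.5 0 0 0.6 0;0.5 0 0 1 0;0.5 0 0 1 0"
}}

```text
time_s: 9.33
tcp_pos: [0.5041, 0.0432, 0.0822]
ee_rot: [1.0, -0.0, -0.0, -0.0]
force: [-0.3, 0.9, -1.2]
width: 0.0621
```

{"name": "arm_command", "arguments": {
  "increments": "0.5 0 0 0.4 0;0.5 0 0 0.8 0;0.5 0 0 1 0;0.5 0 0 1 0"
}}

```text
time_s: 9.67
tcp_pos: [0.5041, 0.0432, 0.0812]
ee_rot: [1.0, -0.0, -0.0, -0.0]
force: [0.7, 0.9, -1.0]
width: 0.0619
```

{"name": "arm_command", "arguments": {
  "increments": "0.5 0 0 0.4 0;0.5 0 0 0.8 0;0.5 0 0 1 0;0.5 0 0 1 0"
}}

```text
time_s: 10.0
tcp_pos: [0.5042, 0.0432, 0.0803]
ee_rot: [1.0, -0.0, 0.0, -0.0]
force: [-0.2, -0.4, -0.3]
width: 0.0618
```

{"name": "arm_command", "arguments": {
  "increments": "0.5 0 0 0.4 0;0.5 0 0 0.8 0;0.5 0 0 1 0;0.5 0 0 1 0"
}}

```text
time_s: 10.33
tcp_pos: [0.5042, 0.0432, 0.0797]
ee_rot: [1.0, -0.0, 0.0, -0.0]
force: [-0.6, 0.3, 0.5]
width: 0.0621
```

```bash
python3 - <<'E'
from h import *
F=[]
for i in range(3): F.append(observe()['force'][2]); cam('side')
print(F,np.mean(F),observe()['tcp_pos'])
E
```

```text
[np.float64(0.4734340855989688), np.float64(0.7926764949409567), np.float64(1.092132933177705)] 0.7860811712392102 [0.50420373 0.04319922 0.07960436]
```

Contact is felt: force went from −1.9 to +0.8 N, and the underside is at about 0.0796. I release.

{"name": "arm_command", "arguments": {
  "increments": "0.78 0 0 0 0;0.85 0 0 0 0;1 0 0 0 0;1 0 0 0 0;1 0 0 0 0"
}}

```text
time_s: 10.9
tcp_pos: [0.5043, 0.0432, 0.0793]
ee_rot: [1.0, -0.0, 0.0, 0.0]
force: [0.1, -0.3, -0.4]
width: 0.0854
```

{"name": "arm_command", "arguments": {
  "increments": "1 0 0 -20 0;1 0 0 -50 0;1 0 0 -80 0;1 0 0 -100 0;1 0 0 -100 0"
}}

```text
time_s: 11.32
tcp_pos: [0.5073, 0.043, 0.1852]
ee_rot: [1.0, -0.0, 0.005, 0.0]
force: [0.2, -0.0, 0.7]
width: 0.0854
```

```bash
python3 - <<'E'
from m import *
s=observe();print(s['tcp_pos'],s['force'],s['width'])
c=cam('wrist');cv2.imwrite('pics/w5.png',c['image'])
disc('wrist','flange_mid',np.array([.504,.043]),.08,.098,c=c)
disc('wrist','cork_mid',np.array([.46,-.228]),0,.02,c=c)
disc('side','flange_mid',np.array([.504,.043]),.08,.098)
disc('side','cork_mid',np.array([.46,-.228]),0,.02)
E
```

```text
[0.5073362  0.04304446 0.18521976] [ 0.24957981 -0.01724716  0.6780875 ] 0.08535443321963807
wrist flange_mid conf 0.84 xy [0.5031 0.0427] rms px 1.37 n 36
wrist cork_mid conf 0.67 xy [ 0.4624 -0.228 ] rms px 0.57 n 13
side flange_mid conf 0.77 xy [0.506  0.0386] rms px 0.41 n 15
side cork_mid conf 0.74 xy [ 0.4645 -0.2281] rms px 0.55 n 13
```

{"name": "arm_command", "arguments": {
  "increments": "1 -41 271 0 0;1 -41 271 0 0;1 -41 271 0 0;1 -41 271 0 0;1 -41 271 60 0;1 -41 271 80 0;1 -41 271 100 0;1 -41 271 120 0"
}}

```text
time_s: 12.33
tcp_pos: [0.4634, -0.2314, 0.0594]
ee_rot: [1.0, -0.002, 0.001, 0.002]
force: [1.3, -0.0, -0.7]
width: 0.0856
```

{"name": "arm_command", "arguments": {
  "increments": "1 0 0 0 0;1 0 0 0 0;1 0 0 0 0"
}}

```text
time_s: 12.58
tcp_pos: [0.4632, -0.2273, 0.0598]
ee_rot: [1.0, -0.0, -0.0, -0.0]
force: [-0.1, 0.0, 0.6]
width: 0.0854
```

```bash
python3 - <<'E'
from m import *
s=observe();print(s['tcp_pos'],s['ee_rot'],s['force'],s['width'])
disc('wrist','cork_mid',np.array([.463,-.228]),0,.02)
E
```

```text
[ 0.46319322 -0.22730173  0.05983629] [ 9.99999943e-01 -2.66694990e-05 -4.77053302e-05 -3.34296657e-04] [-0.11749182  0.01572781  0.63341914] 0.08544052988976854
none
```

{"name": "arm_command", "arguments": {
  "increments": "1 0 0 35 0;1 0 0 50 0;1 0 0 57 0;1 0 0 59 0;1 0 0 59.5 0;1 0 0 59.5 0;1 0 0 59.5 0;1 0 0 59.5 0"
}}

```text
time_s: 13.35
tcp_pos: [0.4643, -0.2284, 0.0016]
ee_rot: [1.0, -0.0, 0.001, 0.001]
force: [0.3, 0.6, -0.2]
width: 0.0854
```

{"name": "arm_command", "arguments": {
  "increments": "1 0 0 0 0;0.6 0 0 0 0;0.6 0 0 0 0;0.6 0 0 0 0;0.6 0 0 0 0;0.6 0 0 0 0",
  "newtons": 25
}}

```text
time_s: 13.85
tcp_pos: [0.4635, -0.228, 0.0006]
ee_rot: [1.0, -0.0, 0.0, 0.0]
force: [-0.4, 0.1, 2.6]
width: 0.0628
```

{"name": "arm_command", "arguments": {
  "increments": "0.6 0 0 -3 0;0.6 0 0 -20 0;0.6 0 0 -60 0;0.6 0 0 -100 0;0.6 0 0 -140 0;0.6 0 0 -140 0;0.6 0 0 -140 0"
}}

```text
time_s: 14.43
tcp_pos: [0.4651, -0.229, 0.1436]
ee_rot: [1.0, -0.0, 0.003, 0.002]
force: [0.9, -1.1, -1.2]
width: 0.0632
```

{"name": "arm_command", "arguments": {
  "increments": "0.6 41 -271.2 0 0;0.6 41 -271.2 0 0;0.6 41 -271.2 0 0;0.6 41 -271.2 0 0;0.6 41 -271.2 0 0;0.6 41 -271.2 0 0;0.6 41 -271.2 0 0;0.6 41 -271.2 0 0"
}}

```text
time_s: 15.1
tcp_pos: [0.5027, 0.0482, 0.1375]
ee_rot: [1.0, 0.003, -0.002, -0.001]
force: [1.0, -0.6, -0.1]
width: 0.0631
```

{"name": "arm_command", "arguments": {
  "increments": "0.6 0 0 10 0;0.6 0 0 18 0;0.6 0 0 25 0;0.6 0 0 25 0;0.6 0 0 25 0;0.6 0 0 25 0;0.6 0 0 25 0"
}}

```text
time_s: 15.68
tcp_pos: [0.5045, 0.0428, 0.1155]
ee_rot: [1.0, -0.001, 0.0, 0.0]
force: [1.3, -0.0, -0.6]
width: 0.0627
```

```bash
python3 - <<'E'
from m import *
s=observe();print(s['tcp_pos'],s['ee_rot'],s['force'],s['width'])
p=s['tcp_pos']
c=cam('wrist');cv2.imwrite('pics/w6.png',c['image'])
disc('wrist','cork_mid',np.array(p[:2]),p[2],p[2]+.02,c=c)
c=cam('side');cv2.imwrite('pics/s6.png',cv2.resize(c['image'][130:260,200:340],(700,650)))
disc('side','cork_mid',np.array(p[:2]),p[2],p[2]+.02,c=c)
E
```

```text
[0.50446543 0.0428037  0.11546821] [ 9.99999685e-01 -6.87689188e-04  3.92889435e-04  4.73581922e-05] [ 1.30340023 -0.00474354 -0.63518592] 0.0626799150180478
wrist cork_mid conf 0.62 xy [0.5039 0.0446] rms px 1.2 n 44
side cork_mid conf 0.81 xy [0.5074 0.0427] rms px 0.22 n 16
```

View pics/s6.png

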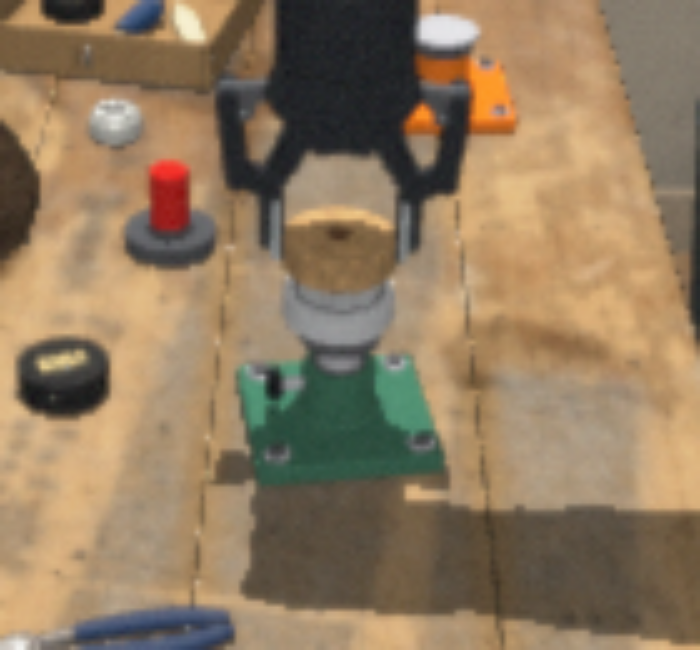

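{"name": "arm_command", "arguments": {
  "increments": "0.6 -0.7 2 5 0;0.6 -0.7 2 9 0;0.6 -0.7 2 12 0;0.6 -0.7 2 13 0;0.6 -0.7 2 13 0;0.6 -0.7 2 13 0;0.6 -0.7 2 13 0;0.6 -0.7 2 13 0"
}}

```text
time_s: 16.55
tcp_pos: [0.5036, 0.0415, 0.1023]
ee_rot: [1.0, -0.0, 0.0, -0.0]
force: [0.1, -0.7, 0.5]
width: 0.0634
```

```bash
python3 - <<'E'
from m import *
F=[]
s=observe();print(s['tcp_pos'],s['width'])
p=s['tcp_pos']
c=cam('wrist');cv2.imwrite('pics/w7.png',c['image'])
disc('wrist','cork_mid',np.array(p[:2]),p[2],p[2]+.02,c=c)
for i in range(4): F.append(observe()['force'][2]); c=cam('side')
cv2.imwrite('pics/s7.png',cv2.resize(c['image'][130:260,200:340],(700,650)))
disc('side','cork_mid',np.array(p[:2]),p[2],p[2]+.02,c=c)
print(np.mean(F),observe()['tcp_pos'])
E
```

```text
[0.50363696 0.04152951 0.10225562] 0.06336343068753963
wrist cork_mid conf 0.66 xy [0.5028 0.0436] rms px 1.36 n 43
side cork_mid conf 0.63 xy [0.5058 0.0409] rms px 0.85 n 14
-0.6314751742482355 [0.50351649 0.04149987 0.1021242 ]
```

{"name": "arm_command", "arguments": {
  "increments": "0.6 0 0.8 0.7 0;0.6 0 0.8 1.4 0;0.6 0 0.8 2 0;0.6 0 0.8 2 0;0.6 0 0.8 2 0"
}}

```text
time_s: 17.32
tcp_pos: [0.5034, 0.0407, 0.0999]
ee_rot: [1.0, -0.0, -0.0, -0.0]
force: [-0.8, 0.1, -0.7]
width: 0.0628
```

{"name": "arm_command", "arguments": {
  "increments": "0.6 0 0 0.4 0;0.6 0 0 0.8 0;0.6 0 0 1 0;0.6 0 0 1 0"
}}

```text
time_s: 17.65
tcp_pos: [0.5034, 0.0407, 0.099]
ee_rot: [1.0, -0.0, -0.0, -0.0]
force: [-0.2, 0.1, -0.4]
width: 0.0627
```

{"name": "arm_command", "arguments": {
  "increments": "0.6 0 0 0.4 0;0.6 0 0 0.8 0;0.6 0 0 1 0;0.6 0 0 1 0"
}}

```text
time_s: 17.98
tcp_pos: [0.5035, 0.0407, 0.0983]
ee_rot: [1.0, -0.0, 0.0, 0.0]
force: [-0.6, 0.3, 1.1]
width: 0.0628
```

{"name": "arm_command", "arguments": {
  "increments": "0.6 0 0 0.4 0;0.6 0 0 0.4 0;0.6 0 0 0.4 0"
}}

```text
time_s: 18.23
tcp_pos: [0.5036, 0.0407, 0.098]
ee_rot: [1.0, -0.0, 0.0, 0.0]
force: [-1.5, 0.9, 1.8]
width: 0.0627
```

```bash
python3 - <<'E'
from h import *
F=[]
for i in range(3): F.append(observe()['force'][2]); cam('side')
print(F,np.mean(F),observe()['tcp_pos'])
E
```

```text
[np.float64(1.7932433861886985), np.float64(1.8945789307941805), np.float64(1.6498272146163862)] 1.7792165105330884 [0.5035481  0.04068711 0.09789604]
```

Contact is felt at the predicted height: the force has risen 2.4 N from baseline. I release and retract.

{"name": "arm_command", "arguments": {
  "increments": "0.8 0 0 0 0;0.88 0 0 0 0;1 0 0 0 0;1 0 0 0 0;1 0 0 0 0"
}}

```text
time_s: 18.8
tcp_pos: [0.5034, 0.0407, 0.0974]
ee_rot: [1.0, -0.0, -0.0, -0.0]
force: [0.5, -0.2, -0.3]
width: 0.0849
```

{"name": "arm_command", "arguments": {
  "increments": "1 0 0 -20 0;1 0 0 -50 0;1 0 0 -80 0;1 0 0 -100 0;1 0 0 -100 0;1 0 0 -100 0"
}}

```text
time_s: 19.3
tcp_pos: [0.5047, 0.0406, 0.1994]
ee_rot: [1.0, -0.0, 0.002, 0.0]
force: [-0.6, -0.6, -1.6]
width: 0.0855
```

```bash
python3 - <<'E'
from m import *
s=observe();print(s['tcp_pos'],s['force'],s['width'])
c=cam('wrist');cv2.imwrite('pics/w8.png',cv2.resize(c['image'],(768,576)))
disc('wrist','cork_mid',np.array([.503,.042]),.098,.118,c=c)
disc('wrist','head_knob',np.array([.616,-.15]),0,.014,c=c)
for f in silhouettes('wrist','head_knob'): print(f['confidence'],f['extent'])
c=cam('side')
disc('side','cork_mid',np.array([.503,.042]),.098,.118,c=c)
disc('side','flange_mid',np.array([.503,.042]),.08,.098,c=c)
def red(c):
    h=cv2.cvtColor(c['image'],cv2.COLOR_BGR2HSV); m=(((h[...,0]<8)|(h[...,0]>172))&(h[...,1]>150)&(h[...,2]>90)).astype(np.uint8)
    k,l,st,ce=cv2.connectedComponentsWithStats(m)
    for i in range(1,k):
        if 20<st[i,4]<3000:
            x,y,w,hh,_=st[i]; print(c['n'],st[i],ce[i],'mid',np.round(at(c,*ce[i],.037),4))
red(c); red(cam('top')); 
E
```

```text
[0.50467179 0.04062801 0.19938884] [-0.61989333 -0.5797841  -1.6257757 ] 0.08548348615738165
wrist cork_mid conf 0.66 xy [0.5027 0.0427] rms px 0.47 n 34
wrist head_knob conf 0.74 xy [ 0.6164 -0.1741] rms px 4.03 n 20
0.74 [334.9, 313.6, 40.3, 45.9]
0.53 [259.1, 163.3, 59.2, 23.4]
side cork_mid conf 0.62 xy [0.5059 0.0399] rms px 0.55 n 15
side flange_mid conf 0.65 xy [0.505  0.0378] rms px 0.56 n 12
side [230 162   8  14 107] [233.47663551 168.56074766] mid [ 0.6215 -0.176   0.037 ]
top [302 167   9   9  62] [306.08064516 171.01612903] mid [ 0.6219 -0.1707  0.037 ]
```

View pics/w8.png

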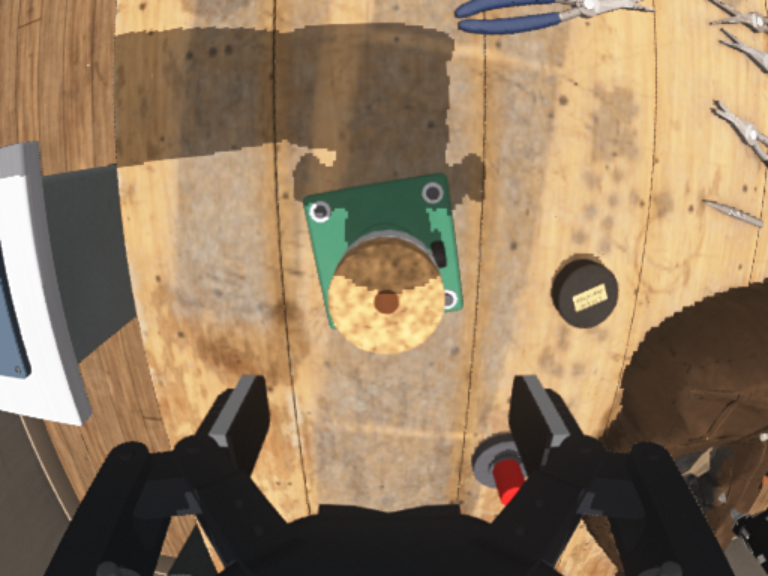

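The wrist view shows the cork centred on the flange. The head is at (497,468), beside the right finger, at about (0.62, −0.173). I go to look at it.

{"name": "arm_command", "arguments": {
  "increments": "1 115 291 0 0;1 115 291 0 0;1 115 291 0 0;1 115 291 0 0;1 115 291 0 0;1 115 291 0 0;1 115 291 0 0;1 115 291 0 0"
}}

```text
time_s: 20.37
tcp_pos: [0.6188, -0.2552, 0.1959]
ee_rot: [1.0, -0.002, -0.0, 0.001]
force: [0.0, 0.1, -1.0]
width: 0.0856
```

```bash
cat >> m.py <<'E'
def head(n,near,zu=0,c=None):
    c=c or cam(n); h=cv2.cvtColor(c['image'],cv2.COLOR_BGR2HSV)
    m=(((h[...,0]<8)|(h[...,0]>172))&(h[...,1]>150)&(h[...,2]>70)).astype(np.uint8)
    k,l,st,ce=cv2.connectedComponentsWithStats(m); pr=proj(c,[*near,zu+.037])[0]
    i=min([i for i in range(1,k) if 20<st[i,4]<6000],key=lambda i:np.linalg.norm(ce[i]-pr))
    cn=max(cv2.findContours((l==i).astype(np.uint8),0,1)[0],key=cv2.contourArea); hull=cv2.convexHull(cn)[:,0].astype(float)
    a=np.linspace(0,2*np.pi,90)
    def res(p):
        P=np.vstack([np.c_[p[0]+.014*np.cos(a),p[1]+.014*np.sin(a),0*a+z] for z in (zu+.018,zu+.06)])
        H=cv2.convexHull(proj(c,P).astype(np.float32))
        return [cv2.pointPolygonTest(H,(float(u),float(v)),True) for u,v in hull]
    s=least_squares(res,near,loss='soft_l1',diff_step=1e-3)
    print(n,'knob',st[i],'xy',np.round(s.x,4),'rms px',np.sqrt(np.mean(np.square(s.fun))).round(2))
    return s.x
E
python3 - <<'E'
from m import *
s=observe();print(s['tcp_pos'],s['force'],s['ee_rot'])
c=cam('wrist');cv2.imwrite('pics/w9.png',cv2.resize(c['image'],(768,576)))
head('wrist',np.array([.62,-.173]),c=c)
disc('wrist','head_knob',np.array([.62,-.173]),0,.014,c=c)
head('side',np.array([.62,-.173]))
E
```

```text
[ 0.61883601 -0.25515073  0.19590401] [ 0.01441224  0.05990115 -1.03944776] [ 9.99998005e-01 -1.82790200e-03 -3.65016203e-04  7.18438392e-04]
wrist knob [245  81  30  29 665] xy [ 0.6187 -0.17  ] rms px 0.63
wrist head_knob conf 0.68 xy [ 0.6184 -0.1698] rms px 0.83 n 30
side knob [230 162   8  14 104] xy [ 0.6219 -0.1687] rms px 0.62
```

View pics/w9.png

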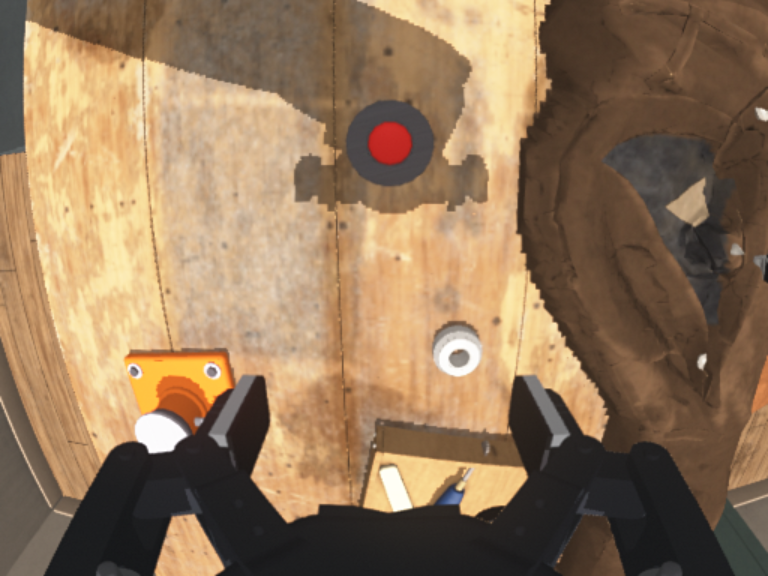

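{"name": "arm_command", "arguments": {
  "increments": "1 1 -81 20 0;1 1 -81 40 0;1 1 -81 75 0;1 1 -81 100 0;1 1 -81 100 0;1 1 -81 100 0;1 1 -81 100 0;1 1 -81 100 0"
}}

```text
time_s: 21.18
tcp_pos: [0.6212, -0.1701, 0.1012]
ee_rot: [1.0, -0.0, 0.003, 0.001]
force: [0.3, -0.1, 0.3]
width: 0.0853
```

```bash
python3 - <<'E'
from m import *
s=observe();print(s['tcp_pos'],s['force'],s['ee_rot'])
head('wrist',np.array([.619,-.17]))
E
```

```text
[ 0.62124637 -0.17009988  0.10121738] [ 0.27958675 -0.11477226  0.28897049] [ 9.99996107e-01 -1.68022622e-04  2.60883758e-03  9.75527303e-04]
wrist knob [ 237  188   39   53 1643] xy [ 0.619  -0.1684] rms px 1.51
```

{"name": "arm_command", "arguments": {
  "increments": "1 0 -1 30 0;1 0 -1 55 0;1 0 -1 68 0;1 0 -1 73 0;1 0 -1 73 0;1 0 -1 73 0;1 0 -1 73 0;1 0 -1 73 0"
}}

```text
time_s: 21.9
tcp_pos: [0.6209, -0.169, 0.0269]
ee_rot: [1.0, -0.0, 0.002, 0.001]
force: [0.1, -0.4, 0.2]
width: 0.0855
```

{"name": "arm_command", "arguments": {
  "increments": "1 0 0 0 0;1 0 0 0 0;0.2 0 0 0 0;0.2 0 0 0 0;0.2 0 0 0 0;0.2 0 0 0 0;0.2 0 0 0 0;0.2 0 0 0 0",
  "newtons": 60
}}

```text
time_s: 22.57
tcp_pos: [0.6196, -0.1684, 0.0248]
ee_rot: [1.0, -0.0, 0.0, 0.0]
force: [0.1, -0.3, 0.5]
width: 0.0269
```

{"name": "arm_command", "arguments": {
  "increments": "0.2 0 0 -3 0;0.2 0 0 -20 0;0.2 0 0 -60 0;0.2 0 0 -100 0;0.2 0 0 -140 0;0.2 0 0 -165 0;0.2 0 0 -165 0;0.2 0 0 -165 0"
}}

```text
time_s: 23.23
tcp_pos: [0.6208, -0.1689, 0.1924]
ee_rot: [1.0, -0.0, 0.002, 0.001]
force: [-0.8, -0.7, -2.2]
width: 0.0264
```

{"name": "arm_command", "arguments": {
  "increments": "0.2 -116 -211.6 0 0;0.2 -116 -211.6 0 0;0.2 -116 -211.6 0 0;0.2 -116 -211.6 0 0;0.2 -116 -211.6 0 0;0.2 -116 -211.6 0 0;0.2 -116 -211.6 0 0;0.2 -116 -211.6 0 0"
}}

```text
time_s: 23.9
tcp_pos: [0.5013, 0.0448, 0.1872]
ee_rot: [1.0, 0.002, -0.002, 0.0]
force: [-0.2, -0.5, -1.4]
width: 0.0264
```

{"name": "arm_command", "arguments": {
  "increments": "0.2 0 0 10 0;0.2 0 0 20 0;0.2 0 0 28 0;0.2 0 0 28 0;0.2 0 0 28 0;0.2 0 0 28 0;0.2 0 0 28 0"
}}

```text
time_s: 24.48
tcp_pos: [0.5039, 0.0429, 0.162]
ee_rot: [1.0, -0.0, 0.0, 0.0]
force: [0.1, -0.3, -1.5]
width: 0.0266
```

```bash
python3 - <<'E'
from m import *
s=observe();print(s['tcp_pos'],s['force'],s['ee_rot'],s['width'])
p=s['tcp_pos']; u=p[2]-.0248
c=cam('wrist');cv2.imwrite('pics/w10.png',c['image'])
disc('wrist','head_knob',np.array(p[:2]),u,u+.014,c=c); head('wrist',np.array(p[:2]),u,c=c)
c=cam('side');cv2.imwrite('pics/s10.png',cv2.resize(c['image'][110:240,200:340],(700,650)))
disc('side','head_knob',np.array(p[:2]),u,u+.014,c=c)
head('side',np.array(p[:2]),u,c=c)
E
```

```text
[0.50393014 0.04290777 0.16204238] [ 0.13540391 -0.26601967 -1.51501861] [ 9.99999850e-01 -3.98627016e-04  3.76017648e-04  1.18433242e-05] 0.02655495117941594
wrist head_knob conf 0.69 xy [0.503  0.0393] rms px 11.85 n 34
wrist knob [ 230  233   59   84 4002] xy [0.5031 0.043 ] rms px 2.07
side head_knob conf 0.59 xy [0.5043 0.0276] rms px 4.64 n 17
side knob [264 154  10  18 152] xy [0.5052 0.04  ] rms px 0.68
```

View pics/s10.png

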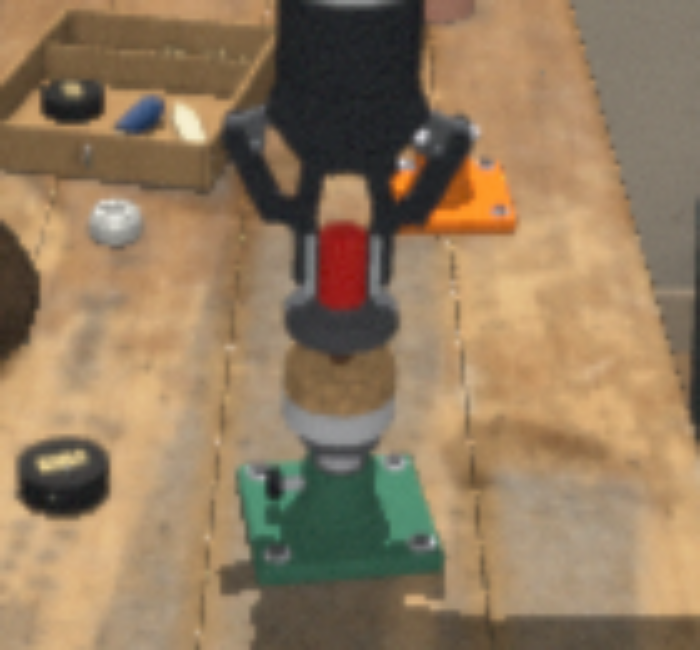

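Head is level and centred: wrist fit (0.5031, 0.0430) against cork and flange (0.503, 0.0427). Predicted contact is at TCP z ≈ 0.142.

{"name": "arm_command", "arguments": {
  "increments": "0.2 0 0 6 0;0.2 0 0 11 0;0.2 0 0 14 0;0.2 0 0 16 0;0.2 0 0 16 0;0.2 0 0 16 0;0.2 0 0 16 0;0.2 0 0 16 0"
}}

```text
time_s: 25.35
tcp_pos: [0.5036, 0.0433, 0.1459]
ee_rot: [1.0, -0.0, 0.0, -0.0]
force: [-1.1, 0.3, -2.1]
width: 0.0268
```

{"name": "arm_command", "arguments": {
  "increments": "0.2 0 0 0.4 0;0.2 0 0 0.8 0;0.2 0 0 1.2 0;0.2 0 0 1.5 0;0.2 0 0 1.5 0;0.2 0 0 1.5 0"
}}

```text
time_s: 25.85
tcp_pos: [0.5035, 0.0433, 0.1441]
ee_rot: [1.0, -0.0, -0.0, -0.0]
force: [0.6, -0.5, -0.4]
width: 0.0265
```

{"name": "arm_command", "arguments": {
  "increments": "0.2 0 0 0.4 0;0.2 0 0 0.8 0;0.2 0 0 1 0;0.2 0 0 1 0"
}}

```text
time_s: 26.18
tcp_pos: [0.5034, 0.0433, 0.143]
ee_rot: [1.0, -0.0, -0.0, -0.0]
force: [-0.2, 0.4, -1.9]
width: 0.0267
```

{"name": "arm_command", "arguments": {
  "increments": "0.2 0 0 0.4 0;0.2 0 0 0.8 0;0.2 0 0 1 0;0.2 0 0 1 0;0.2 0 0 1 0"
}}

```text
time_s: 26.6
tcp_pos: [0.5035, 0.0433, 0.1424]
ee_rot: [1.0, -0.0, 0.0, 0.0]
force: [-0.2, 0.2, -1.1]
width: 0.0267
```

{"name": "arm_command", "arguments": {
  "increments": "0.2 0 0 0.4 0;0.2 0 0 0.8 0;0.2 0 0 1 0;0.2 0 0 1 0;0.2 0 0 1 0"
}}

```text
time_s: 27.02
tcp_pos: [0.5035, 0.0433, 0.1416]
ee_rot: [1.0, -0.0, 0.0, 0.0]
force: [-1.2, -1.1, 2.4]
width: 0.0264
```

The head is on, with a 4 N contact. Now the press: firmer grip, going down slowly.

{"name": "arm_command", "arguments": {
  "increments": "0.2 0 0 0 0;0.2 0 0 0.7 0;0.2 0 0 1.4 0;0.2 0 0 2.1 0;0.2 0 0 2.8 0;0.2 0 0 3.5 0;0.2 0 0 4.2 0;0.2 0 0 4.2 0",
  "newtons": 100
}}

```text
time_s: 27.68
tcp_pos: [0.5037, 0.0433, 0.1393]
ee_rot: [1.0, -0.0, 0.001, 0.0]
force: [-4.1, 0.0, 11.4]
width: 0.0258
```

{"name": "arm_command", "arguments": {
  "increments": "0.2 0 0 0.7 0;0.2 0 0 1.4 0;0.2 0 0 2.1 0;0.2 0 0 2.8 0;0.2 0 0 3.5 0;0.2 0 0 4.2 0;0.2 0 0 4.2 0"
}}

```text
time_s: 28.27
tcp_pos: [0.5037, 0.0433, 0.1354]
ee_rot: [1.0, -0.0, 0.001, 0.0]
force: [-4.2, 0.1, 12.4]
width: 0.0256
```

{"name": "arm_command", "arguments": {
  "increments": "0.2 0 0 0.7 0;0.2 0 0 1.4 0;0.2 0 0 2.1 0;0.2 0 0 2.8 0;0.2 0 0 3.5 0;0.2 0 0 4.2 0;0.2 0 0 4.9 0"
}}

```text
time_s: 28.85
tcp_pos: [0.5038, 0.0433, 0.1306]
ee_rot: [1.0, -0.0, 0.001, 0.0]
force: [-5.0, -0.9, 13.3]
width: 0.0259
```

{"name": "arm_command", "arguments": {
  "increments": "0.2 0 0 0.5 0;0.2 0 0 1 0;0.2 0 0 1.5 0;0.2 0 0 2 0;0.2 0 0 2.5 0;0.2 0 0 3 0"
}}

```text
time_s: 29.35
tcp_pos: [0.5038, 0.0433, 0.1276]
ee_rot: [1.0, -0.0, 0.001, 0.0]
force: [-5.0, 0.7, 12.7]
width: 0.0262
```

{"name": "arm_command", "arguments": {
  "increments": "0.2 0 0 0.5 0;0.2 0 0 1 0;0.2 0 0 1.5 0;0.2 0 0 2 0;0.2 0 0 2.5 0;0.2 0 0 2.5 0"
}}

```text
time_s: 29.85
tcp_pos: [0.5038, 0.0433, 0.125]
ee_rot: [1.0, -0.0, 0.001, 0.0]
force: [-5.4, 0.5, 12.9]
width: 0.0258
```

{"name": "arm_command", "arguments": {
  "increments": "0.2 0 0 0.4 0;0.2 0 0 0.8 0;0.2 0 0 1.2 0;0.2 0 0 1.6 0;0.2 0 0 2 0;0.2 0 0 2 0"
}}

```text
time_s: 30.35
tcp_pos: [0.5038, 0.0433, 0.1233]
ee_rot: [1.0, -0.0, 0.001, 0.0]
force: [-4.6, 0.0, 13.6]
width: 0.0259
```

{"name": "arm_command", "arguments": {
  "increments": "0.2 0 0 0.4 0;0.2 0 0 0.8 0;0.2 0 0 1.2 0;0.2 0 0 1.6 0;0.2 0 0 2 0;0.2 0 0 2 0"
}}

```text
time_s: 30.85
tcp_pos: [0.5038, 0.0433, 0.1223]
ee_rot: [1.0, -0.0, 0.001, 0.0]
force: [-5.8, 0.1, 18.6]
width: 0.026
```

{"name": "arm_command", "arguments": {
  "increments": "0.2 0 0 0.4 0;0.2 0 0 0.8 0;0.2 0 0 1.2 0;0.2 0 0 1.6 0;0.2 0 0 1.6 0"
}}

```text
time_s: 31.27
tcp_pos: [0.5039, 0.0432, 0.1217]
ee_rot: [1.0, -0.0, 0.002, 0.0]
force: [-8.3, 0.4, 20.7]
width: 0.0263
```

{"name": "arm_command", "arguments": {
  "increments": "0.2 0 0 0.4 0;0.2 0 0 0.8 0;0.2 0 0 1.2 0;0.2 0 0 1.6 0;0.2 0 0 1.6 0"
}}

```text
time_s: 31.68
tcp_pos: [0.5041, 0.0433, 0.1216]
ee_rot: [1.0, -0.0, 0.002, 0.0]
force: [-9.4, -0.3, 26.5]
width: 0.0259
```

The stop is felt: the TCP stays at 0.1216 while the force climbs from 20.7 to 26.5 N. That height also fits platen 65 mm plus the spring travel. I ease off.

{"name": "arm_command", "arguments": {
  "increments": "0.2 0 0 -2 0;0.2 0 0 -4 0;0.2 0 0 -6 0;0.2 0 0 -8 0;0.2 0 0 -10 0;0.2 0 0 -10.5 0;0.2 0 0 -10.5 0;0.2 0 0 -10.5 0"
}}

```text
time_s: 32.35
tcp_pos: [0.5037, 0.0433, 0.1256]
ee_rot: [1.0, -0.0, 0.0, -0.0]
force: [-1.5, 0.5, 4.9]
width: 0.0259
```

```bash
python3 - <<'E'
from h import *
F=[]
for i in range(3): F.append(observe()['force']); cam('side')
print(np.mean(F,0),observe()['tcp_pos'])
E
```

```text
[-1.64338143  0.05416861  4.06445726] [0.50364563 0.04329409 0.12563442]
```

{"name": "arm_command", "arguments": {
  "increments": "0.2 0 0 -0.6 0;0.2 0 0 -1.2 0;0.2 0 0 -1.2 0"
}}

```text
time_s: 32.75
tcp_pos: [0.5036, 0.0433, 0.1264]
ee_rot: [1.0, -0.0, -0.0, -0.0]
force: [-0.9, -0.4, 1.4]
width: 0.0261
```

{"name": "arm_command", "arguments": {
  "increments": "0.36 0 0 0 0;0.45 0 0 0 0;0.6 0 0 0 0;1 0 0 0 0;1 0 0 0 0;1 0 0 0 0;1 0 0 0 0",
  "newtons": 20
}}

```text
time_s: 33.33
tcp_pos: [0.5034, 0.0433, 0.1268]
ee_rot: [1.0, -0.0, -0.0, -0.0]
force: [-0.5, 0.3, 0.2]
width: 0.0853
```

{"name": "arm_command", "arguments": {
  "increments": "1 0 0 -20 0;1 0 0 -50 0;1 0 0 -85 0;1 0 0 -120 0;1 0 0 -120 0;1 0 0 -120 0;1 0 0 -120 0"
}}

```text
time_s: 33.92
tcp_pos: [0.5036, 0.0433, 0.2467]
ee_rot: [1.0, -0.0, 0.0, 0.0]
force: [0.0, 1.3, -1.1]
width: 0.085
```

```bash
python3 - <<'E'
from m import *
s=observe();print(s['time_s'],s['tcp_pos'],s['force'],s['width'])
c=cam('wrist');im=c['image'];near=np.array([.503,.043])
head('wrist',near,.103,c=c); disc('wrist','head_knob',near,.103,.117,c=c)
d=cam('side');head('side',near,.103,c=d)
disc('side','cork_mid',near,.083,.103,c=d); disc('side','flange_mid',near,.065,.083,c=d)
A=cv2.resize(d['image'][110:240,190:340],(600,520)); cv2.imwrite('pics/fin.png',A)
B=cv2.resize(im[90:384,100:400],(300,294)); 
E
```

```text
33.9167 [0.5035797  0.04327491 0.24672152] [ 0.01542259  1.26228988 -1.13872043] 0.08495861288719209
wrist knob [ 243  175   33   43 1112] xy [0.503  0.0427] rms px 1.36
wrist head_knob conf 0.82 xy [0.5023 0.0417] rms px 0.83 n 34
side knob [264 166   9  17 147] xy [0.5054 0.0433] rms px 0.75
none
none
```

The picture limit is reached, but the numbers agree. At release the head underside was at 0.1018, against the 0.1019 expected with the platen on its stop and sagging under the pack. The arm is clear, so I hand in.

```bash
python3 -c "
from cell import *
print(finish_job())"
```

```text
the job is handed in; nothing more can be done
None
```

The pack is standing on the green stand's platen, aluminium disc, cork and pressing head in that order. I pressed it to the stop, released it and handed the job in at about 34 s. I used the aluminium disc nearest the base.

- **Placing:** I set each piece down by feel, with contact forces of about 2.5 to 4 N. Each contact came within about a millimetre of the height predicted from the piece before, so the platen had not sunk by the time the head touched the cork.
- **Pressing:** The platen slid at a steady reading of about 13 N. It then stopped moving while the force rose to about 26 N, which I took as the stop. After I eased off, the head's underside was at about 0.1018 m, against 0.1019 m expected with the platen on its stop.
- **Centring:** The last wrist-camera fits put the head's knob at (0.503, 0.043), within about 1 mm of the cork and aluminium disc fits taken earlier. A looser fit of the head's disc gave (0.502, 0.042).

**Checks that failed or disagreed:**
- The final close-up could not be viewed because the picture limit was reached.
- The side-camera detectors did not find the cork or aluminium disc in the finished pack, so the end state rests on the knob fits, the measured height and the force readings.
- The side camera read about 2 to 3 mm further out in x than the wrist camera, consistently, so I relied on the wrist camera.
- I did not re-measure the wax tin, pliers and whetstone at the end. The arm did not go near them.

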